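# Fill the two empty cells of a dark vial store by feel

## Task

The sloping dark store on the bench keeps light-sensitive sample vials behind five pairs of sprung shutters; three of its cells already hold a vial and two are empty, and with the shutters shut you cannot see which. Feel through the shutters for the empty cells and put the two amber vials that stand on the bench into them, one to a cell, cap up and pushed right home on the cell floor below the shutters. Do not let either vial fall over, and leave the beaker, the timer and the marker where they are.

Things in the scene. Friction and masses are not known exactly. Their poses are not given: they have to be found in the camera images.
- cell_block: Sloping aluminium face of the white store: rises 25 deg away from the robot, 152 mm along the slope, 232 mm across. Origin: its centre, 130 mm above the bench. x up the slope, y across to the left, z straight out of the face. The housing, fixed, 240 mm wide and 164 mm high, has a vertical front 69 mm before the origin (97 mm high) and a vertical back 114 mm behind it.
- cell_1 (a point): Centre of the mouth of cell 1, the rightmost, level with the face; axes as cell_block. Five like cells, 44 mm apart in y, run along -z, so lean 25 deg from vertical, mouth to the robot. Mouth: slot 124 mm (x) by 34 mm (y), shut by two dark steel leaves hinged on its long sides that meet on the centre line; a 1 to 2 N push opens them inward, they reach 17 mm deep and spring shut.
- cell_2 (a point): Mouth of cell 2, like cell 1. Inside every cell the slot keeps its full size to 59 mm below the face (room for fingers that close along x, beside a vial); then a centred 28 mm square pocket with bevelled edge runs on to the floor 97 mm below the face. A vial that is home has its cap top 22 mm and its centre 59.5 mm below the face.
- cell_3 (a point): Mouth of cell 3, in the middle of the face, like cell 1. In a full cell whatever is pushed in on the centre line meets the cap of the stored vial 22 mm below the face, which yields 4 mm at most on its soft pad (10 N); in an empty cell it meets only the leaves. Three cells are full, two empty; which ones changes from run to run.
- cell_4 (a point): Centre of the mouth of cell 4, like cell 1.
- cell_5 (a point): Centre of the mouth of cell 5, the leftmost, like cell 1.
- vial_a_center (a point): Centre, half-way up, of one of two alike loose vials, standing on the bench right of the store: amber glass, black ribbed screw cap, 23 mm diameter over its whole height, 75 mm tall, about 35 g. z runs along it to the cap. Held by its top 25 mm it can be carried to the cell floor with the fingers in the slot.
- vial_b_center (a point): Centre of the other loose vial, alike, farther from the robot.
- beaker_center (a point): Centre of a loose small glass beaker, 46 mm diameter, 59 mm tall, to the left of the store; to be left alone.
- timer_center (a point): Centre of a loose white lab timer with a black dial, 63 x 68 x 57 mm, left of the store; to be left alone.
- marker_center (a point): Centre of a loose black-capped marker, 128 mm long, 16 mm thick, lying near the front edge of the bench; to be left alone.

How it is judged (in metres and radians):
At the end, for the whole second after the job is handed in: Each vial is in a cell of its own, cap up, at rest and home: centre 55 to 63 mm below the face (59.5 is right home), within 12 mm of the cells' centre line up or down the slope, axis within 15 degrees of the cell's. Beaker, timer and marker are within 30 mm of where they stood (z of vial_a_center in the frame of cell_block between -0.063 and -0.055 m and x of vial_a_center in the frame of cell_block between -0.012 and 0.012 m and y of vial_a_center in the frame of cell_block between -0.1 and 0.1 m and angle between the z axis of each of vial_a_center, vial_b_center and the z axis of cell_block, either way round below 0.26 rad and angle between each of vial_a_center, vial_b_center's own z axis and vertical below 0.8 rad and linear speed of each of vial_a, vial_b below 0.02 m/s and z of vial_b_center in the frame of cell_block between -0.063 and -0.055 m and x of vial_b_center in the frame of cell_block between -0.012 and 0.012 m and y of vial_b_center in the frame of cell_block between -0.1 and 0.1 m and distance of each of beaker_center, timer_center, marker_center from where it was at the start of the episode below 0.03 m); the robot touches nothing.
It fails at once if a vial fell over (leaned more than 75 degrees) (angle between any of vial_a_center, vial_b_center's own z axis and vertical above 1.31 rad).
It fails at once if beaker, timer or marker was knocked more than 50 mm from its place (distance of any of beaker_center, timer_center, marker_center from where it was at the start of the episode above 0.05 m).
It also fails if it takes over 72 s, if anything falls off the work surface, if the arm or the gripper's body presses on something with over 40 N, if the wrist force passes 120 N, or if a joint passes its speed limit or range.

## Robot

A 6-joint arm with a two-finger parallel gripper is mounted at the origin on a cart in front of the work surface, level with it; the furniture and walls round the work are solid. World frame = base frame: x ahead of the robot, y to its left, z up, the work surface at z = 0. Lengths are in mm, angles in degrees, forces in N, time in s.
With the tool pointing down it reaches from about 300 to 1000 mm from the base axis. Payload 5.1 kg.
Tool frame: the origin (TCP) lies at the very end of the fingers, on their centre line; the grasp point (between the pads) lies 19 mm behind it; y points along the fingers, x is the direction in which the jaws open and shut, and the axes are right-handed (so a half turn about y gives the same grasp; the last joint's range is limited). The gripper opens to 95 mm and grips with 3 to 60 N. Pads are 20 mm wide; open, the fingers measure 119 mm over their backs; the gripper's body (75 mm by 180 mm) begins 59 mm behind the grasp point.
Start: joints at [71.471, 7.093, 94.555, -0, 78.352, -4.733], TCP at [155.034, 631.228, 214.656] pointing down, gripper open.
Joint ranges: [-149.61, 149.61], [-58.7, 133.49], [1.44, 155.28], [-77.14, 257.14], [18.33, 153.61], [-166.67, 166.67]. Speed limits (degrees/s): [147.25, 147.25, 180, 180, 180, 180].

## Interface

Orientations are given as a 3x3 rotation matrix whose columns are the frame's x, y, z axes.
In Python, from plant import monitor, vision, ticket gives the robot as it stands. The module is installed in compiled form; this text tells all that it offers.
- The arm moves only by the tool drive_tool, never from a script. Its argument "series" is a list that holds one entry, the list of rows, each a list of 7 numbers: the shift along the world's x, y, z in cm, then the turn, a rotation vector about the world's x, y, z in rad, then the opening, from 0 (shut) to 1 (fully open). A call has 1 to 5 rows; each row shifts and turns the commanded pose from where the row before left it; what a row does not reach is not made up. A row lasts 1/8 s, in which the tool goes at most 62.5 mm and 10.7 degrees, less where a joint would pass 70% of its speed; a pose out of reach is approached as far as the arm can. A call is refused whole if a number of a shift passes 6.25 or a number of a turn 0.188, either way. A call with a gripper value outside its range is refused whole. The fingers move at their own pace and stop on an object; the grip force is fixed at half the most. Time passes only in rows, so rows that do not move let the fingers close. It gives the time, the measured TCP pose, the force and the opening at its end, in the units of the state.
- monitor.state(): the state, without advancing time (a new reading comes with each control period).
- vision.read_camera(name): name is "scene" or "top" or "wrist"; returns the picture (420x560x3 uint8, red, green, blue); there is no depth.
- vision.camera_params(name): a dict with "fov_y" (degrees; the focal length in pixels is half the picture's height over the tangent of half this angle, whatever the lens; pixels are square), "cx", "cy" (the principal point, pixels), "dist" ([k1, k2, p1, p2, k3] as OpenCV has them; the pictures are not rectified), "rvec" (rotation vector, rad) and "tvec" (3), from world to camera coordinates, as OpenCV has them; the wrist camera has in their place "tool_from_camera" (4x4, takes a point from camera to tool coordinates, whose origin is the TCP and whose axes are the tool frame's). Camera axes: x right, y down, z forward; pixel columns grow to the right and rows downward; lengths in mm; the calibration is good to about 2 mm. A picture is of the moment at which its call begins: read the wrist's pose just before it. camera_params takes no time and is no camera call.
- ticket.sign_off(): hands the job in, once; it reports no verdict.
The state is a dict: "time": time; "joint_positions": joint angles; "qvel": joint speeds; "tau": joint torques, N m; "tool_pos": TCP position; "eef_rot": TCP orientation; "wrist_force": force on the tool from outside, world axes, zero at the start; "moment": the same for the moment, N m; "gripper_width": finger opening in mm.
Only numpy, scipy, OpenCV 4.12 (cv2) and the standard library are available. Lean on these libraries where they do the work, as an engineer would, in place of code of your own. Each camera call takes 0.05 s, during which the arm holds its last target.

## Working session

There is one attempt and no reset: what is moved stays moved. The work goes in short steps, Python scripts to look and compute and a tool call to move; the robot and the scene stay as the last step left them, time stands still between calls to the robot, and variables do not carry over. Pictures are saved under pics/ and viewed, and the job is handed in when it is done.

Besides the shell and the picture viewer there is one more tool, called in YAML: its name, and indented under it one key for each argument. drive_tool: Moves the arm, as the interface text tells. Its arguments: {"type":"object","properties":{"series":{"type":"array"}},"required":["series"]}

```bash
mkdir -p pics; ls; python3 - <<'E'
from plant import monitor, vision, ticket
import cv2
s=monitor.state(); print(s)
for n in("scene","top","wrist"):
    p=vision.camera_params(n); print(n,p)
    im=vision.read_camera(n); cv2.imwrite(f"pics/{n}0.png",im[:,:,::-1])
E
```

```text
pics
{'time': 0.0, 'joint_positions': array([ 7.14715836e+01,  7.13299348e+00,  9.46330015e+01, -4.69422386e-05,
        7.83513560e+01, -4.73324425e+00]), 'qvel': array([-0.00923225,  0.00024121,  0.04722709,  0.03292909, -0.00307366,
        0.05746841]), 'tau': array([ 2.17048837e-03, -4.17581177e+01, -3.59947729e+01,  7.76950805e-02,
        4.90068225e-02, -1.80110660e-04]), 'tool_pos': array([154.82635536, 630.63774779, 213.40386946]), 'eef_rot': array([[ 2.38450803e-01, -6.50092852e-04, -9.71154361e-01],
       [ 9.71152433e-01, -1.94225025e-03,  2.38451629e-01],
       [-2.04124050e-03, -9.99997903e-01,  1.68208125e-04]]), 'wrist_force': array([ 0.32488139, -0.19796114, -0.23514709]), 'moment': array([ 0.06169858, -0.01233105,  0.01088948]), 'gripper_width': 95.54519047318007}
scene {'fov_y': 45.79127111761226, 'cx': 276.48240414682203, 'cy': 211.18391376767107, 'dist': array([-0.1807545,  0.       ,  0.       ,  0.       ,  0.       ]), 'rvec': array([ 2.04316257, -1.20837861,  0.53768575]), 'tvec': array([-212.73379204,  391.47160118,  875.25069869])}
top {'fov_y': 44.90303185119984, 'cx': 280.7890800120669, 'cy': 207.2690604626966, 'dist': array([0.05487849, 0.        , 0.        , 0.        , 0.        ]), 'rvec': array([ 2.12680221, -2.12152335,  0.17692295]), 'tvec': array([  38.60024876,  510.53369662, 1291.53270508])}
wrist {'fov_y': 67.8036829161577, 'cx': 273.1432677066396, 'cy': 208.03401427181979, 'dist': array([-0.02473171,  0.        ,  0.        ,  0.        ,  0.        ]), 'tool_from_camera': array([[ 9.99999358e-01,  7.28700338e-04,  8.67700762e-04,
         1.39635776e-01],
       [-6.68819781e-04, -2.38549375e-01,  9.71130140e-01,
        -1.69567086e+02],
       [ 9.14652335e-04, -9.71130097e-01, -2.38548734e-01,
         6.59608675e+01],
       [ 0.00000000e+00,  0.00000000e+00,  0.00000000e+00,
         1.00000000e+00]])}
```

View pics/scene0.png

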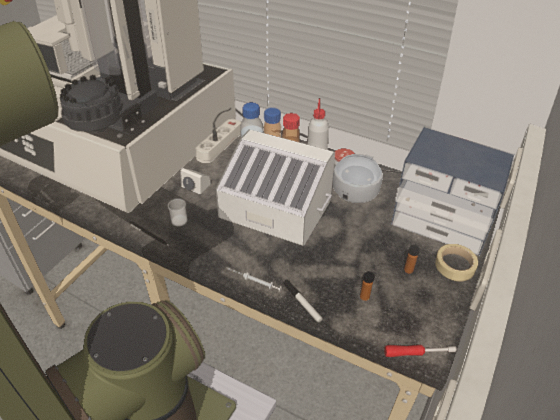

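View pics/top0.png

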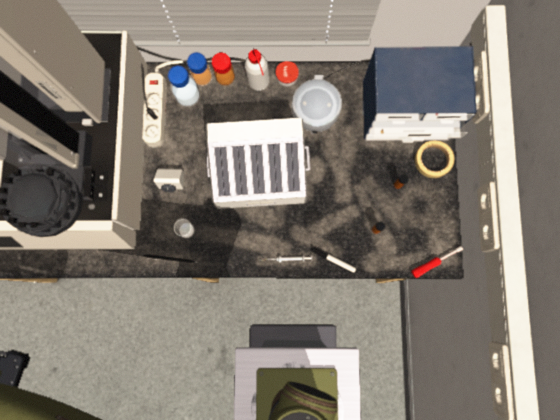

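View pics/wrist0.png

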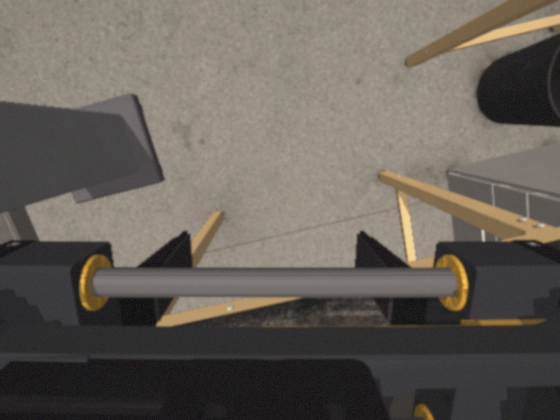

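The scene view shows the store at about (277,185), the near vial at (367,287) and the far one at (411,260). The top view has the store face at (258,165) and the vials at (377,228) and (399,184). I'll enlarge both.

```bash
python3 - <<'E'
import cv2
a=cv2.imread("pics/scene0.png");b=cv2.imread("pics/top0.png")
def crop(im,x,y,w,h,k,n): cv2.imwrite(n,cv2.resize(im[y:y+h,x:x+w],None,fx=k,fy=k,interpolation=cv2.INTER_CUBIC))
crop(a,210,130,130,110,6,"pics/s_store.png")
crop(a,340,230,100,80,7,"pics/s_vials.png")
crop(b,200,110,120,100,6,"pics/t_store.png")
crop(b,350,160,80,80,7,"pics/t_vials.png")
E
```

```text
(no output)
```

View pics/s_store.png

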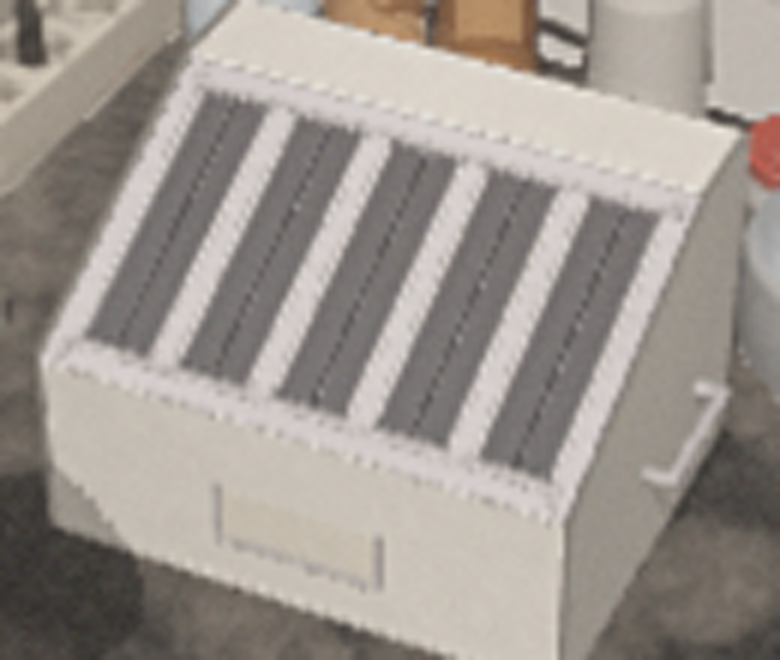

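View pics/s_vials.png

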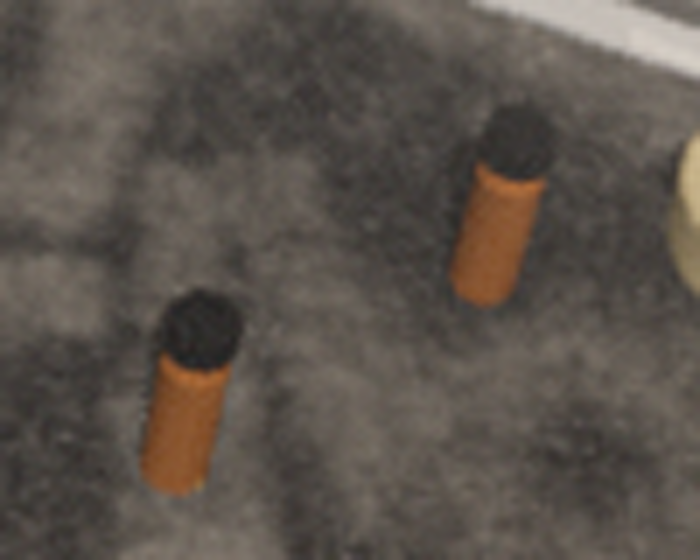

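View pics/t_store.png

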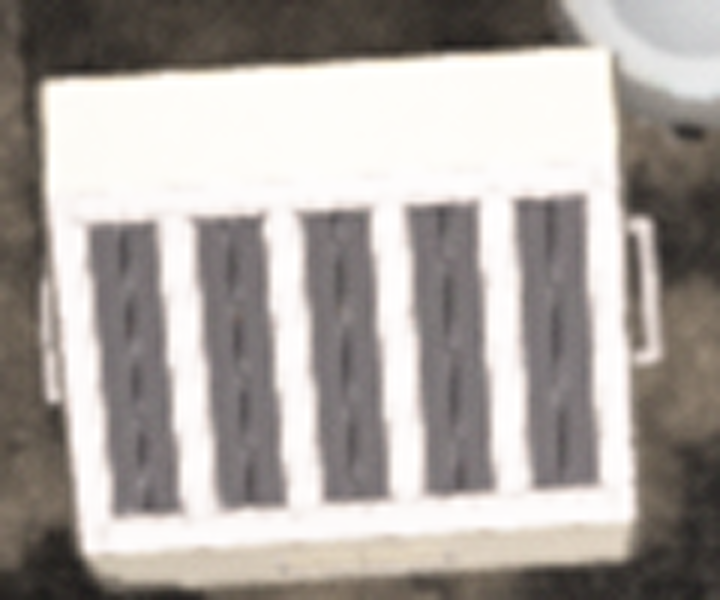

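View pics/t_vials.png

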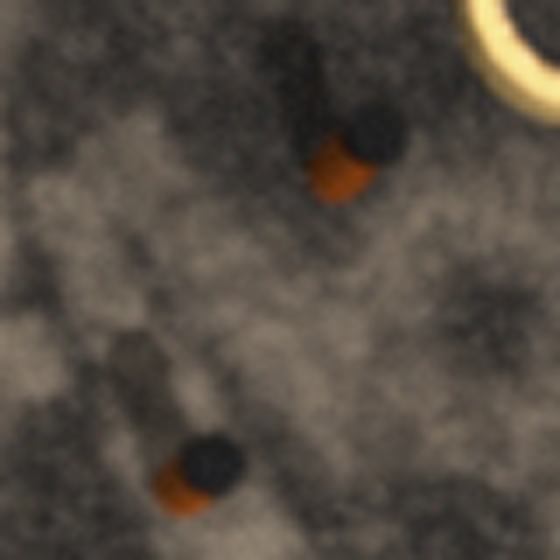

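```bash
cat > h.py <<'E'
import numpy as np, cv2
from scipy.optimize import least_squares
from scipy.spatial.transform import Rotation as R
from plant import monitor, vision, ticket
def cam(n,s=None):
    p=vision.camera_params(n); h=420
    f=h/2/np.tan(np.radians(p['fov_y'])/2)
    K=np.array([[f,0,p['cx']],[0,f,p['cy']],[0,0,1]])
    if n=='wrist':
        T=np.eye(4);T[:3,:3]=s['eef_rot'];T[:3,3]=s['tool_pos'];T=np.linalg.inv(T@p['tool_from_camera'])
        return K,p['dist'],cv2.Rodrigues(T[:3,:3])[0],T[:3,3]
    return K,p['dist'],np.array(p['rvec']),np.array(p['tvec'])
def proj(c,P): return cv2.projectPoints(np.float64(P).reshape(-1,1,3),c[2],c[3],c[0],c[1])[0].reshape(-1,2)
def ray(c,uv):
    n=cv2.undistortPoints(np.float64(uv).reshape(-1,1,2),c[0],c[1]).reshape(-1,2)
    Rm=cv2.Rodrigues(c[2])[0]; d=np.c_[n,np.ones(len(n))]@Rm; d/=np.linalg.norm(d,axis=1)[:,None]
    return -Rm.T@np.ravel(c[3]),d
def onz(c,uv,z):
    o,d=ray(c,uv); return o+d*((z-o[2])/d[:,2])[:,None]
def tri(obs):
    A=0;b=0
    for c,uv in obs:
        o,d=ray(c,[uv]);d=d[0];M=np.eye(3)-np.outer(d,d);A=A+M;b=b+M@o
    return np.linalg.solve(A,b)
def blockR(yaw): return R.from_euler('zy',[yaw,-25],degrees=True).as_matrix()
E
cat > m1.py <<'E'
from h import *
def un(p,k,ox,oy): return (np.array(p,float)+.5)/k-.5+[ox,oy]
S=un([(205,92),(262,103),(150,358),(88,340),(590,200),(658,215),(548,480),(485,460),(395,148),(455,162),(345,417),(280,398)],6,210,130)
T=un([(90,226),(157,222),(182,510),(113,514),(515,200),(585,195),(598,485),(530,488),(302,212),(370,208),(387,497),(322,500)],6,200,110)
L=[]
for y in(88,-88,0): L+=[(62,y+17,0),(62,y-17,0),(-62,y-17,0),(-62,y+17,0)]
L=np.array(L,float)
cs,ct=cam('scene'),cam('top')
def P(v): return L@blockR(v[3]).T+v[:3]
for w in('both','scene','top'):
    def f(v):
        r=[]
        if w!='top': r+=[(proj(cs,P(v))-S).ravel()]
        if w!='scene': r+=[(proj(ct,P(v))-T).ravel()]
        return np.concatenate(r)
    s=least_squares(f,[600,0,130,0]); print(w,s.x.round(1),np.sqrt(np.mean(s.fun**2)).round(2))
for n,a in dict(a_top=((205,320),(213,465)),a_bot=((174,467),(180,490)),b_top=((520,130),(375,133)),b_bot=((484,280),(337,177))).items():
    us,ut=un([a[0]],7,340,230),un([a[1]],7,350,160)
    z=75 if 'top' in n else 0
    print(n,tri([(cs,us[0]),(ct,ut[0])]).round(1),onz(cs,us,z).round(1),onz(ct,ut,z).round(1))
E
python3 m1.py
```

```text
both [592.7  97.8 129.4   3.5] 0.97
scene [596.6  99.5 126.3   3.6] 1.01
top [596.6  99.1 113.    3.3] 0.82
a_top [ 457.7 -214.1   74.4] [[ 457.9 -215.2   75. ]] [[ 457.1 -213.    75. ]]
a_bot [ 458.1 -214.3    1.9] [[ 460.  -214.6    0. ]] [[ 458. -214.    0.]]
b_top [ 581.1 -276.6   75.1] [[ 581.6 -277.    75. ]] [[ 580.9 -276.2   75. ]]
b_bot [ 580.9 -278.5    2.8] [[ 584.  -278.8    0. ]] [[ 581.2 -278.5    0. ]]
```

```bash
cat >> h.py <<'E'
def toolR(yaw=3.5,tilt=25):
    B=R.from_euler('zy',[yaw,-tilt],degrees=True).as_matrix()
    return np.c_[B[:,0],-B[:,2],B[:,1]]
def plan(p,Rt,n=None,frac=1):
    s=monitor.state(); d=(np.array(p)-s['tool_pos'])
    rv=R.from_matrix(Rt@s['eef_rot'].T).as_rotvec()
    need=max(np.linalg.norm(d)/62, np.linalg.norm(rv)/.185)
    n=n or int(np.ceil(need))
    print('n',n,'need',round(need,2),'row',(d/n/10).round(3),(rv/n).round(4))
def blk(p,o=(593,98,130),yaw=3.5): return np.array(o)+blockR(yaw)@np.array(p,float)
E
python3 -c "
from h import *
plan((330,380,300),toolR(35,0))
print(blk((0,0,110)))
"
```

```text
n 6 need 5.13 row [ 2.919 -4.18   1.439] [ 0.0002 -0.0002 -0.1199]
[546.51199121  98.         229.69385657]
```

drive_tool:
  series:
    - [[2.9, -4.2, 1.4, 0, 0, -0.12, 0.5], [2.9, -4.2, 1.4, 0, 0, -0.12, 0], [2.9, -4.2, 1.4, 0, 0, -0.12, 0], [2.9, -4.2, 1.4, 0, 0, -0.12, 0], [2.9, -4.2, 1.4, 0, 0, -0.12, 0]]

```text
time: 0.78
tool_pos: [300.6, 419.7, 284.8]
eef_rot: [[0.748, -0.0, -0.664], [0.664, -0.0, 0.748], [-0.0, -1.0, -0.0]]
wrist_force: [0.2, 0.4, 0.5]
gripper_width: 50.6
```

```bash
python3 -c "
from h import *
print(monitor.state()['tool_pos'])
plan(blk((0,0,120)),toolR())
"
```

```text
[300.5532327  419.66042785 284.76269057]
n 7 need 6.53 row [ 3.453 -4.595 -0.657] [ 0.0208 -0.06   -0.0935]
```

drive_tool:
  series:
    - [[3.45, -4.6, -0.3, 0.021, -0.06, -0.0935, 0], [3.45, -4.6, -0.5, 0.021, -0.06, -0.0935, 0], [3.45, -4.6, -0.7, 0.021, -0.06, -0.0935, 0], [3.45, -4.6, -0.9, 0.021, -0.06, -0.0935, 0], [3.45, -4.6, -1.1, 0.021, -0.06, -0.0935, 0]]

```text
time: 1.4
tool_pos: [473.3, 189.6, 249.6]
eef_rot: [[0.918, 0.311, -0.245], [0.248, 0.031, 0.968], [0.309, -0.95, -0.048]]
wrist_force: [-0.2, 0.9, -0.4]
gripper_width: 2.3
```

drive_tool:
  series:
    - [[3.45, -4.6, -0.5, 0.021, -0.06, -0.0935, 0], [3.45, -4.6, -0.5, 0.021, -0.06, -0.0935, 0], [0, 0, 0, 0, 0, 0, 0]]

```text
time: 1.78
tool_pos: [541.5, 96.4, 237.9]
eef_rot: [[0.906, 0.421, -0.054], [0.06, -0.001, 0.998], [0.42, -0.907, -0.026]]
wrist_force: [-1.3, -0.7, -0.6]
gripper_width: -0.1
```

```bash
python3 -c "
from h import *
s=monitor.state();im=vision.read_camera('wrist');np.save('w1.npy',{'p':s['tool_pos'],'r':s['eef_rot']},allow_pickle=True)
print(s['tool_pos'],s['eef_rot'].round(3),s['wrist_force'],s['gripper_width'])
cv2.imwrite('pics/w1.png',im[:,:,::-1])
c=cam('wrist',s)
v=im.copy()
for y in(88,44,0,-44,-88):
    q=proj(c,[blk((x,y+d,0)) for x,d in((62,17),(62,-17),(-62,-17),(-62,17))])
    cv2.polylines(v,[q.round().astype(int)],True,(255,0,0))
cv2.imwrite('pics/w1o.png',v[:,:,::-1])
plan(blk((0,0,120)),toolR())
"
```

```text
[541.46156174  96.38497713 237.90381009] [[ 0.906  0.421 -0.054]
 [ 0.06  -0.001  0.998]
 [ 0.42  -0.907 -0.026]] [-1.25141423 -0.71344802 -0.62091725] -0.10686188312356795
n 1 need 0.02 row [0.105 0.009 0.014] [-0.0002 -0.0016 -0.0011]
```

View pics/w1o.png

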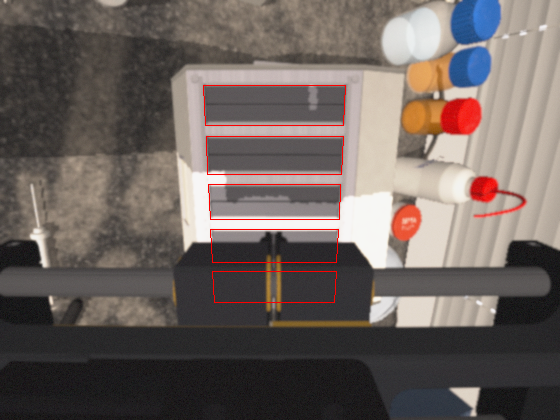

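```bash
python3 -c "
import cv2
a=cv2.imread('pics/w1.png');v=a[70:230,180:370]
cv2.imwrite('pics/w1c.png',cv2.resize(v,None,fx=4,fy=3.6,interpolation=cv2.INTER_CUBIC))
a=cv2.imread('pics/w1o.png');v=a[70:230,180:370]
cv2.imwrite('pics/w1oc.png',cv2.resize(v,None,fx=4,fy=3.6,interpolation=cv2.INTER_NEAREST))
"
```

```text
(no output)
```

View pics/w1c.png

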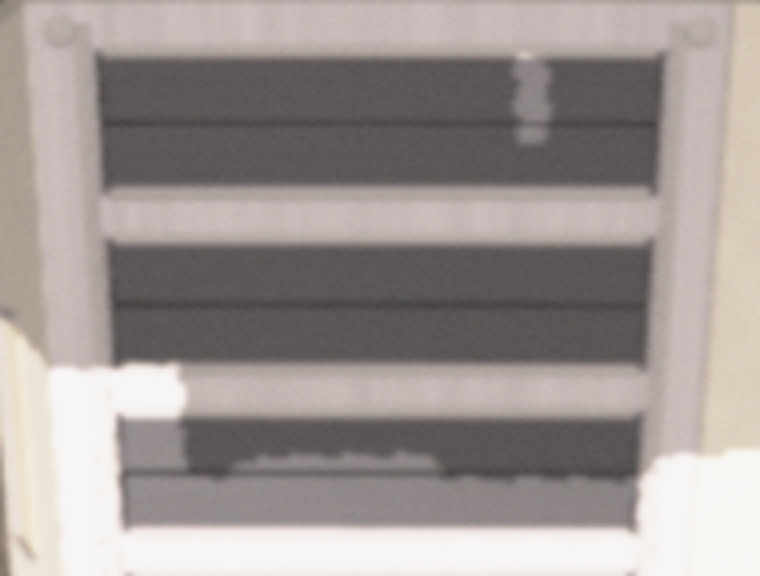

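View pics/w1oc.png

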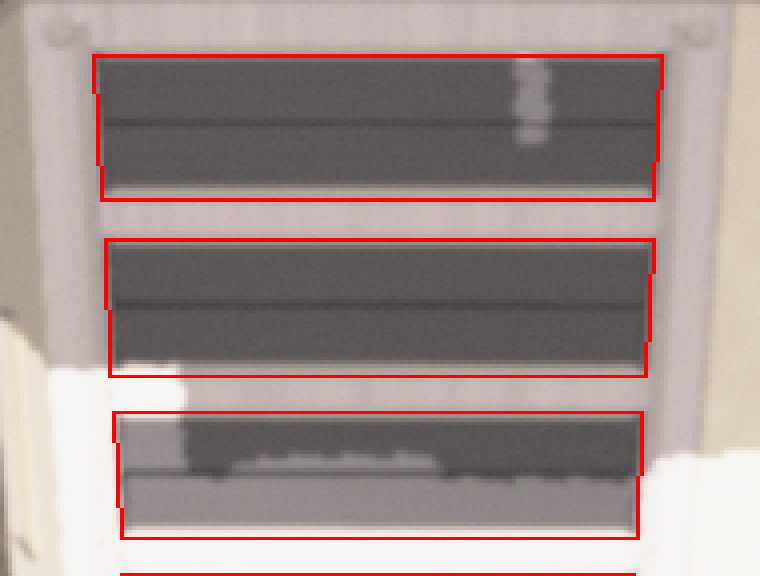

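```bash
cat >> m1.py <<'E'
d=np.load('w1.npy',allow_pickle=True).item(); cw=cam('wrist',{'tool_pos':d['p'],'eef_rot':d['r']})
W=[];LW=[]
for y,(l,r,row) in {88:(101,658,124),44:(113,647,304),0:(122,638,472)}.items():
    W+=[((l+.5)/4-.5+180,(row+.5)/3.6-.5+70),((r+.5)/4-.5+180,(row+.5)/3.6-.5+70)];LW+=[(-62,y,-.5),(62,y,-.5)]
W=np.array(W);LW=np.array(LW,float)
def PW(v): return LW@blockR(v[3]).T+v[:3]
for z in(None,130):
    def f(v):
        if z: v=[v[0],v[1],z,v[3]]
        return np.concatenate([(proj(cw,PW(v))-W).ravel()*2,(proj(cs,P(v))-S).ravel()*.7,(proj(ct,P(v))-T).ravel()*.7])
    s=least_squares(f,[600,0,130,0]);print('all',s.x.round(2),np.sqrt(np.mean(s.fun**2)).round(2)); print((proj(cw,PW(s.x))-W).round(1))
def f(v): return (proj(cw,PW([v[0],v[1],130,v[2]]))-W).ravel()
s=least_squares(f,[600,0,0]);print('wrist',s.x.round(2))
E
python3 m1.py|tail -16
```

```text
b_bot [ 580.9 -278.5    2.8] [[ 584.  -278.8    0. ]] [[ 581.2 -278.5    0. ]]
all [594.36  98.89 127.8    3.49] 0.67
[[ 0.3  0.3]
 [-0.1  0.2]
 [-0.4  0. ]
 [ 0.2  0. ]
 [-0.4 -0.2]
 [ 0.1 -0.2]]
all [593.41  98.96 130.07   3.51] 0.8
[[-0.3 -0. ]
 [ 0.6 -0.1]
 [-0.9  0.2]
 [ 0.9  0.1]
 [-0.8  0.4]
 [ 0.8  0.3]]
wrist [593.48  99.03   3.54]
```

```bash
sed -i 's/o=(593,98,130)/o=(594,99,129)/' h.py; python3 -c "
from h import *
p=monitor.state()['tool_pos']
plan(blk((0,0,8)),toolR())
print(blockR(3.5).round(3)); print(blockR(3.5)@[0,0,-1.6],blockR(3.5)@[0,-4.4,0])
"
```

```text
n 2 need 1.83 row [ 2.469  0.055 -5.118] [-0.0001 -0.0008 -0.0006]
[[ 0.905 -0.055 -0.423]
 [ 0.061  0.998  0.   ]
 [ 0.422 -0.026  0.906]]
[ 0.67618922  0.         -1.45009246] [ 0.24344657 -4.39179311  0.113521  ]
```

```bash
sed -i "s/'zy'/'ZY'/" h.py; python3 m1.py; python3 -c "
from h import *
plan(blk((0,0,8)),toolR(3.8))
print(blockR(3.8).round(3))
"
```

```text
both [592.8  97.7 129.3   3.9] 0.95
scene [602.3 102.6 121.1   4.5] 0.92
top [596.8  99.  112.    3.5] 0.81
a_top [ 457.7 -214.1   74.4] [[ 457.9 -215.2   75. ]] [[ 457.1 -213.    75. ]]
a_bot [ 458.1 -214.3    1.9] [[ 460.  -214.6    0. ]] [[ 458. -214.    0.]]
b_top [ 581.1 -276.6   75.1] [[ 581.6 -277.    75. ]] [[ 580.9 -276.2   75. ]]
b_bot [ 580.9 -278.5    2.8] [[ 584.  -278.8    0. ]] [[ 581.2 -278.5    0. ]]
all [594.78  98.8  126.91   3.85] 0.67
[[-0.1  0.3]
 [ 0.3  0.2]
 [-0.4  0.1]
 [ 0.3  0.1]
 [-0.2 -0.3]
 [-0.1 -0.3]]
all [593.42  98.9  734.38   3.85] 0.92
[[-164.9   38.9]
 [-443.8   40.5]
 [-178.   -67.3]
 [-456.3  -64. ]
 [-190.8 -174.9]
 [-469.6 -169.3]]
wrist [593.48  98.97   3.87]
n 2 need 1.83 row [ 2.469  0.044 -5.118] [ 0.0128 -0.0003  0.0049]
[[ 0.904 -0.066 -0.422]
 [ 0.06   0.998 -0.028]
 [ 0.423  0.     0.906]]
```

```bash
sed -i "s/o=(594,99,129),yaw=3.5/o=(594,98.9,129),yaw=3.85/; s/toolR(yaw=3.5/toolR(yaw=3.85/" h.py; cat >> h.py <<'E'
def loc(p,o=(594,98.9,129),yaw=3.85): return blockR(yaw).T@(np.array(p)-o)
def st():
    s=monitor.state(); F=blockR(3.85).T@s['wrist_force']
    print('t',round(s['time'],2),'pos',s['tool_pos'].round(1),'loc',loc(s['tool_pos']).round(1),'F',s['wrist_force'].round(1),'Floc',F.round(1),'w',round(s['gripper_width'],1))
E

```

drive_tool:
  series:
    - [[2.47, 0.04, -5.1, 0.013, 0, 0.005, 0], [2.47, 0.04, -5.1, 0.013, 0, 0.005, 0], [0, 0, 0, 0, 0, 0, 0]]

```text
time: 2.2
tool_pos: [587.9, 100.9, 131.4]
eef_rot: [[0.908, 0.413, -0.071], [0.064, 0.03, 0.998], [0.414, -0.91, 0.0]]
wrist_force: [-0.0, 0.6, 0.0]
gripper_width: 0.4
```

```bash
python3 -c "
from h import *
st();plan(blk((0,0,-24)),toolR())
"
```

```text
t 2.2 pos [587.9 100.9 131.4] loc [-4.4  2.4  4.7] F [-0.   0.6  0. ] Floc [-0.   0.6  0. ] w 0.4
n 1 need 0.47 row [ 1.627 -0.129 -2.416] [ 0.0003 -0.0098 -0.0034]
```

drive_tool:
  series:
    - [[0.6, -0.2, 0, 0, -0.01, -0.003, 0], [0.5, 0.05, -1.2, 0, 0, 0, 0], [0.5, 0.05, -1.2, 0, 0, 0, 0], [0, 0, 0, 0, 0, 0, 0]]

```text
time: 2.7
tool_pos: [606.5, 99.1, 112.7]
eef_rot: [[0.9, 0.431, -0.066], [0.06, 0.028, 0.998], [0.432, -0.902, -0.0]]
wrist_force: [0.9, -0.7, -1.1]
gripper_width: 0.8
```

```bash
python3 -c "
from h import *
st();plan(blk((0,0,-25)),toolR())
"
```

```text
t 2.7 pos [606.5  99.1 112.7] loc [  4.4  -0.6 -20. ] F [ 0.9 -0.7 -1.1] Floc [ 0.3 -0.8 -1.3] w 0.8
n 1 need 0.11 row [-0.196  0.05  -0.636] [-0.0003  0.0103  0.001 ]
```

drive_tool:
  series:
    - [[0, 0.05, -0.6, 0, 0.01, 0.001, 0], [0, 0, 0, 0, 0, 0, 0]]

```text
time: 2.95
tool_pos: [608.1, 99.3, 109.3]
eef_rot: [[0.903, 0.425, -0.067], [0.061, 0.028, 0.998], [0.426, -0.905, -0.0]]
wrist_force: [-2.9, -1.5, 6.9]
gripper_width: 0.2
```

```bash
python3 -c "
from h import *
st();plan(blk((0,0,-27)),toolR())
"
```

```text
t 2.95 pos [608.1  99.3 109.3] loc [  4.4  -0.5 -23.8] F [-2.9 -1.5  6.9] Floc [ 0.2 -1.3  7.5] w 0.2
n 1 need 0.09 row [-0.269  0.034 -0.48 ] [-0.      0.004   0.0002]
```

drive_tool:
  series:
    - [[0.1, 0, -0.25, 0, 0, 0, 0], [0, 0, 0, 0, 0, 0, 0]]

```text
time: 3.2
tool_pos: [608.7, 99.4, 108.9]
eef_rot: [[0.903, 0.424, -0.067], [0.061, 0.028, 0.998], [0.425, -0.905, -0.0]]
wrist_force: [-16.5, -3.4, 19.5]
gripper_width: 0.5
```

```bash
python3 -c "
from h import *
st();print(loc(blk((0,-44,15)))); plan(blk((0,0,12)),toolR())
"
```

```text
t 3.2 pos [608.7  99.4 108.9] loc [  4.9  -0.5 -24.4] F [-16.5  -3.4  19.5] Floc [-6.9 -2.3 24.7] w 0.5
[-7.96327449e-15 -4.40000000e+01  1.50000000e+01]
n 1 need 0.59 row [-1.979 -0.082  3.096] [0.0002 0.003  0.    ]
```

Cell 3 is full: the force rose steeply at about 25 mm. Next is cell 2.

drive_tool:
  series:
    - [[-2.0, -0.1, 3.2, 0, 0, 0, 0], [0.29, -4.4, 0, 0, 0, 0, 0], [0, 0, 0, 0, 0, 0, 0]]

```text
time: 3.58
tool_pos: [590.8, 52.7, 137.6]
eef_rot: [[0.904, 0.423, -0.064], [0.058, 0.027, 0.998], [0.424, -0.906, 0.0]]
wrist_force: [0.9, -0.5, -0.4]
gripper_width: 0.4
```

```bash
sed -i 's/98.9,129)/98.9,130)/' h.py;python3 -c "
from h import *
st();plan(blk((0,-44,-25)),toolR(),n=2)
"
```

```text
t 3.58 pos [590.8  52.7 137.6] loc [ -2.5 -45.8   9.5] F [ 0.9 -0.5 -0.4] Floc [ 0.6 -0.5 -0.7] w 0.4
n 2 need 0.56 row [ 0.834  0.148 -1.511] [-0.0002  0.0009  0.0016]
```

drive_tool:
  series:
    - [[0.8, 0.15, -1.5, 0, 0, 0, 0], [0.8, 0.1, -1.5, 0, 0, 0, 0], [0, 0, 0, 0, 0, 0, 0]]

```text
time: 3.95
tool_pos: [605.9, 57.3, 105.1]
eef_rot: [[0.905, 0.42, -0.067], [0.061, 0.028, 0.998], [0.421, -0.907, 0.0]]
wrist_force: [2.1, -1.5, -2.2]
gripper_width: 0.3
```

```bash
python3 -c "
from h import *
st();plan(blk((0,-44,12)),toolR(),n=1)
"
```

```text
t 3.95 pos [605.9  57.3 105.1] loc [ -2.2 -42.3 -26.4] F [ 2.1 -1.5 -2.2] Floc [ 0.8 -1.6 -2.9] w 0.3
n 1 need 0.62 row [-1.405 -0.262  3.576] [-0.0001 -0.0019 -0.0001]
```

drive_tool:
  series:
    - [[0.2, 0, -0.5, 0, 0, 0, 0], [0, 0, 0, 0, 0, 0, 0]]

```text
time: 4.2
tool_pos: [608.7, 57.3, 101.9]
eef_rot: [[0.904, 0.423, -0.067], [0.06, 0.029, 0.998], [0.424, -0.906, 0.001]]
wrist_force: [1.7, -0.5, -1.9]
gripper_width: 0.4
```

```bash
python3 -c "
from h import *
st();plan(blk((0,-44,12)),toolR(),n=1)
"
```

```text
t 4.2 pos [608.7  57.3 101.9] loc [ -1.1 -42.5 -30.4] F [ 1.7 -0.5 -1.9] Floc [ 0.7 -0.6 -2.4] w 0.4
n 1 need 0.69 row [-1.677 -0.263  3.893] [-0.0007  0.0011  0.0001]
```

Cell 2 is empty: 30 mm in with no resistance. Next is cell 1.

drive_tool:
  series:
    - [[-1.75, -0.2, 3.9, 0, 0, 0, 0], [0.29, -4.4, 0, 0, 0, 0, 0], [0, 0, 0, 0, 0, 0, 0]]

```text
time: 4.58
tool_pos: [594.6, 9.4, 142.5]
eef_rot: [[0.903, 0.425, -0.064], [0.058, 0.027, 0.998], [0.426, -0.905, 0.0]]
wrist_force: [0.1, -0.2, -0.1]
gripper_width: 0.4
```

```bash
python3 -c "
from h import *
st();plan(blk((0,-88,-25)),toolR(),n=2)
"
```

```text
t 4.58 pos [594.6   9.4 142.5] loc [  0.4 -89.3  13.6] F [ 0.1 -0.2 -0.1] Floc [ 0.  -0.2 -0.1] w 0.4
n 2 need 0.62 row [ 0.79   0.119 -1.759] [-0.0002  0.0017  0.0015]
```

drive_tool:
  series:
    - [[0.8, 0.1, -1.7, 0, 0, 0, 0], [0.8, 0.1, -1.7, 0, 0, 0, 0], [0, 0, 0, 0, 0, 0, 0]]

```text
time: 4.95
tool_pos: [609.5, 13.5, 105.5]
eef_rot: [[0.905, 0.421, -0.067], [0.061, 0.029, 0.998], [0.422, -0.907, 0.0]]
wrist_force: [1.1, -1.5, -2.2]
gripper_width: 0.4
```

```bash
python3 -c "
from h import *
st();plan(blk((0,-88,-29)),toolR(),n=1)
"
```

```text
t 4.95 pos [609.5  13.5 105.5] loc [ -1.6 -86.3 -26.3] F [ 1.1 -1.5 -2.2] Floc [-0.  -1.6 -2.4] w 0.4
n 1 need 0.06 row [ 0.267 -0.156 -0.173] [-0.0003 -0.0012 -0.0002]
```

drive_tool:
  series:
    - [[0.2, -0.05, -0.4, 0, 0, 0, 0], [0, 0, 0, 0, 0, 0, 0]]

```text
time: 5.2
tool_pos: [612.1, 12.9, 103.2]
eef_rot: [[0.904, 0.423, -0.067], [0.06, 0.029, 0.998], [0.424, -0.906, 0.001]]
wrist_force: [0.3, -0.5, -1.9]
gripper_width: 0.4
```

```bash
python3 -c "
from h import *
st();plan(blk((0,-88,12)),toolR(),n=1)
"
```

```text
t 5.2 pos [612.1  12.9 103.2] loc [ -0.2 -87.  -29.5] F [ 0.3 -0.5 -1.9] Floc [-0.6 -0.5 -1.8] w 0.4
n 1 need 0.67 row [-1.726 -0.218  3.764] [-0.0009  0.0014  0.    ]
```

Cells 1 and 2 are the empty ones. Backing out and going to vial a.

drive_tool:
  series:
    - [[-1.75, -0.2, 3.8, 0, 0, 0, 0], [-2.2, -2, 4.5, 0, 0, 0, 0.5], [-2.2, -4, 3.5, 0, 0, 0, 0.7]]

```text
time: 5.58
tool_pos: [550.5, -48.8, 224.0]
eef_rot: [[0.902, 0.425, -0.07], [0.064, 0.03, 0.998], [0.426, -0.905, -0.0]]
wrist_force: [0.3, -0.0, 0.8]
gripper_width: 15.6
```

```bash
python3 -c "
from h import *
st();plan((458,-275,165),toolR(0,0))
"
```

```text
t 5.58 pos [550.5 -48.8 224. ] loc [  -8.6 -144.5  107.7] F [ 0.3 -0.   0.8] Floc [ 0.6 -0.   0.6] w 15.6
n 5 need 4.05 row [-1.85  -4.523 -1.179] [-0.003   0.0881 -0.0138]
```

drive_tool:
  series:
    - [[-1.85, -4.5, -1.2, -0.003, 0.088, -0.014, 0.7], [-1.85, -4.5, -1.2, -0.003, 0.088, -0.014, 0.7], [-1.85, -4.5, -1.2, -0.003, 0.088, -0.014, 0.7], [-1.85, -4.5, -1.2, -0.003, 0.088, -0.014, 0.7], [-1.85, -4.5, -1.2, -0.003, 0.088, -0.014, 0.7]]

```text
time: 6.2
tool_pos: [457.8, -275.9, 161.8]
eef_rot: [[1.0, -0.003, 0.005], [-0.005, -0.001, 1.0], [-0.003, -1.0, -0.001]]
wrist_force: [1.2, -0.6, -0.3]
gripper_width: 64.4
```

drive_tool:
  series:
    - [[0, 0, 0, 0, 0, 0, 0.7], [0, 0, 0, 0, 0, 0, 0.7]]

```text
time: 6.45
tool_pos: [458.4, -274.0, 161.5]
eef_rot: [[1.0, -0.001, 0.004], [-0.004, -0.0, 1.0], [-0.001, -1.0, -0.0]]
wrist_force: [-0.6, 0.9, -0.3]
gripper_width: 66.5
```

```bash
cat > look.py <<'E'
from h import *
import sys
def look(n,pts=()):
    s=monitor.state();im=vision.read_camera('wrist');c=cam('wrist',s)
    np.save(n+'.npy',{'p':s['tool_pos'],'r':s['eef_rot']},allow_pickle=True)
    cv2.imwrite(f'pics/{n}.png',im[:,:,::-1])
    v=im.copy()
    for q in pts:
        for z in(0,75):
            cc=[(q[0]+11.5*np.cos(t),q[1]+11.5*np.sin(t),z) for t in np.linspace(0,6.28,25)]
            cv2.polylines(v,[proj(c,cc).round().astype(int)],True,(255,0,0) if z else (0,255,0))
    cv2.imwrite(f'pics/{n}o.png',v[:,:,::-1]); st(); print(s['eef_rot'].round(3).tolist())
E
python3 -c "
from look import *
look('w2',[(458,-214),(581,-277.5)])
"
```

```text
t 6.5 pos [ 458.5 -273.7  161.7] loc [-131.8 -362.6   96.4] F [-0.8  0.6  0.5] Floc [-0.5  0.7  0.8] w 66.1
[[1.0, -0.001, 0.004], [-0.004, -0.0, 1.0], [-0.001, -1.0, -0.0]]
```

View pics/w2o.png

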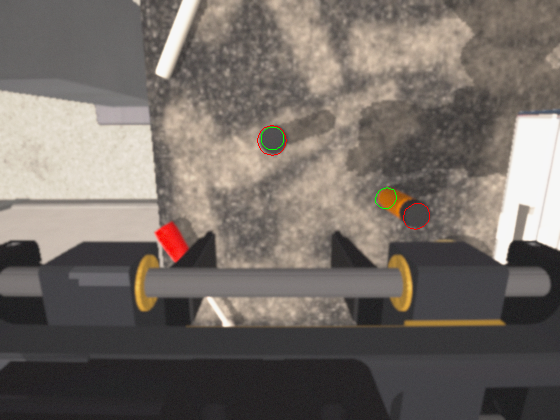

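Both overlays sit on their vials: vial a's cap is at (272,140) and vial b's at (416,215). I'll move over vial a and descend.

drive_tool:
  series:
    - [[0, 6.0, -1.2, 0, 0, 0, 0.6], [0, 0, -3.5, 0, 0, 0, 0.6], [0, 0, -3.5, 0, 0, 0, 0.6], [0, 0, -3.0, 0, 0, 0, 0.6], [0, 0, 0, 0, 0, 0, 0.6]]

```text
time: 7.12
tool_pos: [456.6, -212.2, 47.3]
eef_rot: [[1.0, -0.006, 0.002], [-0.002, 0.002, 1.0], [-0.006, -1.0, 0.002]]
wrist_force: [-0.2, -0.3, 0.3]
gripper_width: 57.0
```

```bash
python3 -c "
from h import *
st();plan((458,-214,49),toolR(0,0))
"
```

```text
t 7.12 pos [ 456.6 -212.2   47.3] loc [-178.1 -301.2   -8.2] F [-0.2 -0.3  0.3] Floc [-0.1 -0.3  0.3] w 57.0
n 1 need 0.05 row [ 0.139 -0.179  0.17 ] [-0.0017 -0.0059  0.0024]
```

drive_tool:
  series:
    - [[0.1, -0.2, 0.2, 0, -0.004, 0, 0.4], [0, 0, 0, 0, 0, 0, 0.1], [0, 0, 0, 0, 0, 0, 0.1], [0, 0, 0, 0, 0, 0, 0.1], [0, 0, 0, 0, 0, 0, 0.1]]

```text
time: 7.75
tool_pos: [459.6, -216.8, 51.7]
eef_rot: [[1.0, 0.003, 0.004], [-0.004, -0.001, 1.0], [0.003, -1.0, -0.001]]
wrist_force: [-0.0, 0.1, 1.6]
gripper_width: 22.3
```

drive_tool:
  series:
    - [[0, 0, 1, 0, 0, 0, 0], [0, 0, 3, 0, 0, 0, 0], [0, 0, 3, 0, 0, 0, 0], [0, 0, 0, 0, 0, 0, 0]]

```text
time: 8.25
tool_pos: [461.0, -217.5, 124.3]
eef_rot: [[1.0, 0.007, 0.004], [-0.004, -0.004, 1.0], [0.007, -1.0, -0.004]]
wrist_force: [0.2, 0.2, -0.8]
gripper_width: 22.4
```

```bash
python3 -c "
from look import *
look('w3')
im=vision.read_camera('scene');cv2.imwrite('pics/s3.png',cv2.resize(im[150:330,300:480,::-1],None,fx=3,fy=3))
"
```

```text
t 8.3 pos [ 459.9 -216.8  122.2] loc [-143.8 -306.    58.5] F [ 0.1  0.5 -0.6] Floc [-0.2  0.5 -0.6] w 22.4
[[1.0, 0.007, 0.004], [-0.004, -0.004, 1.0], [0.007, -1.0, -0.004]]
```

View pics/s3.png

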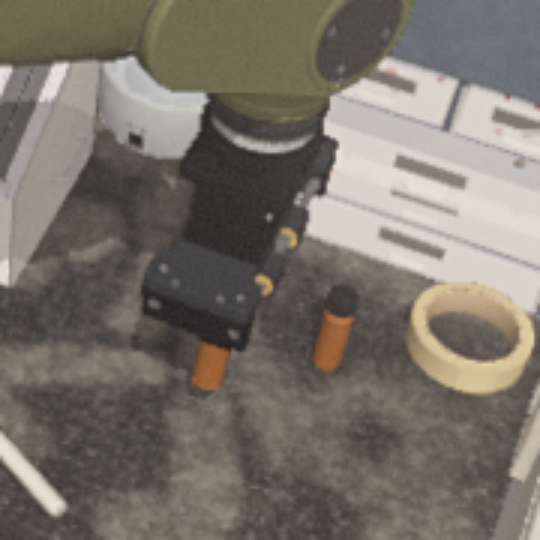

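View pics/w3.png

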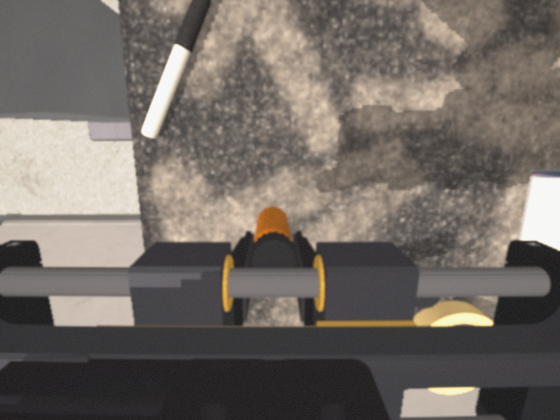

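```bash
python3 - <<'E'
from h import *
K,D,_,_=cam('scene');p=vision.camera_params('wrist');f=210/np.tan(np.radians(p['fov_y'])/2)
K=np.array([[f,0,p['cx']],[0,f,p['cy']],[0,0,1]]);T=np.linalg.inv(p['tool_from_camera'])
c=(K,p['dist'],cv2.Rodrigues(T[:3,:3])[0],T[:3,3])
for L in (46,49,52):
  for z0 in(-3,0,3):
    q=[(11.5*np.cos(t),L,z0+11.5*np.sin(t)) for t in np.linspace(0,6.28,40)]
    q=proj(c,q);print(L,z0,q.min(0).round(1),q.max(0).round(1))
im=cv2.imread('pics/w3.png');cv2.imwrite('pics/w3c.png',cv2.resize(im[195:275,230:320],None,fx=8,fy=7,interpolation=cv2.INTER_CUBIC))
E
```

```text
46 -3 [256.2 215.2] [288.  245.6]
46 0 [256.2 211.2] [288.1 241.7]
46 3 [256.1 207.1] [288.1 237.8]
49 -3 [256.4 214.2] [287.8 244.1]
49 0 [256.4 210.1] [287.9 240.3]
49 3 [256.3 206.1] [287.9 236.4]
52 -3 [256.7 213.1] [287.6 242.7]
52 0 [256.6 209.1] [287.7 238.9]
52 3 [256.6 205.1] [287.7 235.1]
```

View pics/w3c.png

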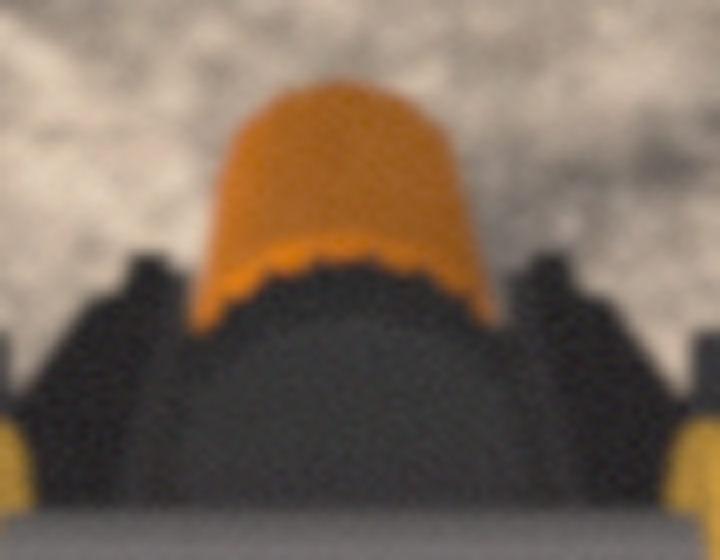

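```bash
python3 -c "
from h import *
plan(blk((0,-46.7,100)),toolR())
print(blk((0,-46.7,75)))
"
```

```text
n 5 need 4.83 row [1.92  5.316 1.998] [ 0.0029 -0.087   0.014 ]
[565.51081485  50.17714933 197.97308403]
```

drive_tool:
  series:
    - [[0, 1.6, 5, 0.003, -0.087, 0.014, 0], [2.4, 5.0, 2, 0.003, -0.087, 0.014, 0], [2.4, 5.0, 1, 0.003, -0.087, 0.014, 0], [2.4, 5.0, 1, 0.003, -0.087, 0.014, 0], [2.4, 5.0, 1, 0.003, -0.087, 0.014, 0]]

```text
time: 8.98
tool_pos: [554.8, 1.1, 219.3]
eef_rot: [[0.904, 0.422, -0.067], [0.06, 0.03, 0.998], [0.423, -0.906, 0.001]]
wrist_force: [0.6, -0.5, -0.9]
gripper_width: 22.4
```

drive_tool:
  series:
    - [[0, 5.0, 0, 0, 0, 0, 0], [0, 0, 0, 0, 0, 0, 0], [0, 0, 0, 0, 0, 0, 0]]

```text
time: 9.35
tool_pos: [554.5, 49.5, 219.3]
eef_rot: [[0.905, 0.42, -0.068], [0.061, 0.029, 0.998], [0.421, -0.907, 0.0]]
wrist_force: [-0.6, 0.1, -0.3]
gripper_width: 22.7
```

```bash
python3 -c "
from look import *
look('w4')
plan(blk((0,-46.7,62)),toolR())
s=monitor.state();c=cam('wrist',s);v=cv2.imread('pics/w4.png')
for y in(88,44,0,-44,-88):
    q=proj(c,[blk((x,y+d,0)) for x,d in((62,17),(62,-17),(-62,-17),(-62,17))])
    cv2.polylines(v,[q.round().astype(int)],True,(0,0,255))
cv2.imwrite('pics/w4o.png',v)
"
```

```text
t 9.4 pos [554.7  48.8 219.7] loc [ -0.6 -47.4  99.3] F [ 0.5  0.2 -0.3] Floc [ 0.3  0.2 -0.5] w 22.4
[[0.905, 0.42, -0.068], [0.061, 0.029, 0.998], [0.421, -0.907, 0.0]]
n 1 need 0.6 row [ 1.624  0.176 -3.35 ] [-0.0002 -0.0018  0.0009]
```

View pics/w4o.png

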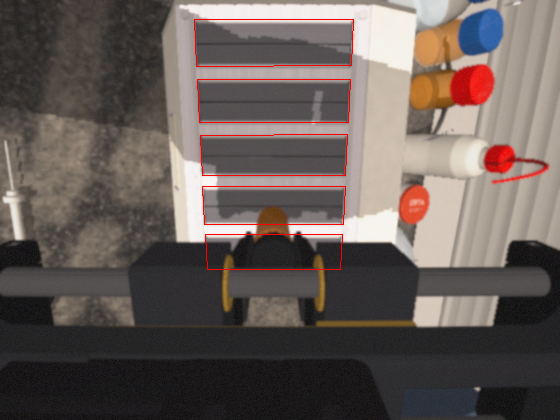

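The overlay agrees with the slots to within about 1 px. The vial hangs at (272,207), over cell 2. Lowering it.

drive_tool:
  series:
    - [[1.6, 0.15, -3.35, 0, 0, 0, 0], [0.65, 0.05, -1.35, 0, 0, 0, 0], [0.65, 0.05, -1.35, 0, 0, 0, 0], [0, 0, 0, 0, 0, 0, 0]]

```text
time: 9.9
tool_pos: [583.7, 51.5, 159.0]
eef_rot: [[0.905, 0.42, -0.066], [0.06, 0.028, 0.998], [0.42, -0.907, 0.001]]
wrist_force: [0.3, 0.3, -1.2]
gripper_width: 22.6
```

```bash
python3 -c "
from h import *
st();plan(blk((0,-46.7,0)),toolR(),n=2)
"
```

```text
t 9.9 pos [583.7  51.5 159. ] loc [  0.  -46.6  32. ] F [ 0.3  0.3 -1.2] Floc [-0.2  0.3 -1.2] w 22.6
n 2 need 0.52 row [ 0.672  0.041 -1.449] [-0.0002 -0.0012  0.0005]
```

drive_tool:
  series:
    - [[0.67, 0.04, -1.45, 0, 0, 0, 0], [0.67, 0.04, -1.45, 0, 0, 0, 0], [0, 0, 0, 0, 0, 0, 0]]

```text
time: 10.28
tool_pos: [596.8, 52.9, 129.3]
eef_rot: [[0.906, 0.419, -0.067], [0.061, 0.029, 0.998], [0.42, -0.908, 0.001]]
wrist_force: [0.1, 0.9, -1.0]
gripper_width: 22.4
```

```bash
python3 -c "
from h import *
st();plan(blk((0,-46.7,-20)),toolR(),n=2)
"
```

```text
t 10.28 pos [596.8  52.9 129.3] loc [ -0.6 -46.   -0.5] F [ 0.1  0.9 -1. ] Floc [-0.3  0.9 -1. ] w 22.4
n 2 need 0.31 row [ 0.439 -0.003 -0.871] [-0.0003 -0.0016  0.    ]
```

drive_tool:
  series:
    - [[0.45, 0, -0.9, 0, 0, 0, 0], [0.45, 0, -0.9, 0, 0, 0, 0], [0, 0, 0, 0, 0, 0, 0]]

```text
time: 10.65
tool_pos: [606.7, 53.3, 112.8]
eef_rot: [[0.904, 0.422, -0.067], [0.06, 0.029, 0.998], [0.423, -0.906, 0.001]]
wrist_force: [1.5, 2.7, -3.6]
gripper_width: 22.3
```

```bash
python3 -c "
from h import *
st();plan(blk((0,-46.7,-42)),toolR(),n=3)
"
```

```text
t 10.65 pos [606.7  53.3 112.8] loc [  1.4 -46.4 -19.7] F [ 1.5  2.7 -3.6] Floc [ 0.   2.6 -4. ] w 22.3
n 3 need 0.36 row [ 0.272  0.008 -0.695] [-0.0004  0.      0.    ]
```

drive_tool:
  series:
    - [[0.3, 0, -0.7, 0, 0, 0, 0], [0.3, 0, -0.7, 0, 0, 0, 0], [0.3, 0, -0.65, 0, 0, 0, 0], [0, 0, 0, 0, 0, 0, 0]]

```text
time: 11.15
tool_pos: [616.0, 53.6, 92.9]
eef_rot: [[0.904, 0.423, -0.067], [0.06, 0.03, 0.998], [0.424, -0.906, 0.002]]
wrist_force: [1.7, 5.5, -1.1]
gripper_width: 22.8
```

```bash
python3 -c "
from h import *
st();plan(blk((0,-46.7,-47)),toolR(),n=2)
"
```

```text
t 11.15 pos [616.   53.6  92.9] loc [  1.5 -46.7 -41.6] F [ 1.7  5.5 -1.1] Floc [ 1.4  5.3 -1.9] w 22.8
n 2 need 0.09 row [ 0.047  0.002 -0.276] [-0.0009  0.0006  0.    ]
```

drive_tool:
  series:
    - [[0.1, 0.1, -0.3, 0, 0, 0, 0], [0.1, 0, -0.3, 0, 0, 0, 0], [0, 0, 0, 0, 0, 0, 0]]

```text
time: 11.52
tool_pos: [617.6, 54.1, 90.0]
eef_rot: [[0.904, 0.421, -0.068], [0.061, 0.029, 0.998], [0.422, -0.906, 0.001]]
wrist_force: [-19.4, 2.1, 22.9]
gripper_width: 22.9
```

```bash
python3 -c "
from h import *
st()
"
```

```text
t 11.53 pos [617.6  54.1  90. ] loc [  1.7 -46.3 -44.9] F [-19.4   2.1  22.9] Floc [-7.8  3.4 28.8] w 22.9
```

drive_tool:
  series:
    - [[-0.05, 0, 0.1, 0, 0, 0, 0.45], [0, 0, 0, 0, 0, 0, 0.45], [0, 0, 0, 0, 0, 0, 0.45], [-0.85, -0.06, 1.8, 0, 0, 0, 0.45], [-0.85, -0.06, 1.8, 0, 0, 0, 0.45]]

```text
time: 12.15
tool_pos: [598.7, 52.3, 122.1]
eef_rot: [[0.906, 0.418, -0.067], [0.061, 0.028, 0.998], [0.419, -0.908, 0.0]]
wrist_force: [0.7, 0.6, -1.0]
gripper_width: 42.3
```

```bash
python3 -c "
from h import *
st()
"
```

```text
t 12.15 pos [598.7  52.3 122.1] loc [ -1.9 -46.8  -7.8] F [ 0.7  0.6 -1. ] Floc [ 0.2  0.6 -1.2] w 42.3
```

drive_tool:
  series:
    - [[-0.75, 0.2, 1.9, 0, 0, 0, 0.2], [0, 0, 0, 0, 0, 0, 0], [0, 0, 0, 0, 0, 0, 0], [0, 0, 0, 0, 0, 0, 0]]

```text
time: 12.65
tool_pos: [592.1, 54.4, 141.6]
eef_rot: [[0.905, 0.42, -0.067], [0.06, 0.028, 0.998], [0.421, -0.907, 0.0]]
wrist_force: [0.4, -0.0, -0.7]
gripper_width: 8.2
```

```bash
python3 -c "
from h import *
st();plan(blk((0,-44,-23)),toolR(),n=2)
"
```

```text
t 12.65 pos [592.1  54.4 141.6] loc [  0.5 -44.3  12.6] F [ 0.4 -0.  -0.7] Floc [ 0.1 -0.1 -0.9] w 8.2
n 2 need 0.57 row [ 0.726  0.064 -1.622] [-0.0001 -0.0009  0.0002]
```

drive_tool:
  series:
    - [[0.73, 0.06, -1.6, 0, 0, 0, 0], [0.73, 0.06, -1.6, 0, 0, 0, 0], [0, 0, 0, 0, 0, 0, 0]]

```text
time: 13.02
tool_pos: [611.0, 55.8, 114.1]
eef_rot: [[0.901, 0.429, -0.067], [0.06, 0.029, 0.998], [0.43, -0.903, -0.0]]
wrist_force: [-1.8, -0.2, 11.2]
gripper_width: 0.3
```

```bash
python3 -c "
from h import *
st()
"
```

```text
t 13.03 pos [611.   55.8 114.1] loc [  6.  -44.1 -20.3] F [-1.8 -0.2 11.2] Floc [ 3.1 -0.1 10.9] w 0.3
```

drive_tool:
  series:
    - [[0, 0, -0.25, 0, 0, 0, 0], [0, 0, 0, 0, 0, 0, 0], [0, 0, 0, 0, 0, 0, 0]]

```text
time: 13.4
tool_pos: [612.2, 55.8, 114.3]
eef_rot: [[0.899, 0.433, -0.067], [0.06, 0.029, 0.998], [0.434, -0.901, -0.0]]
wrist_force: [-4.1, -0.1, 16.8]
gripper_width: 0.4
```

```bash
python3 -c "
from h import *
st();print(monitor.state()['moment'])
"
```

```text
t 13.4 pos [612.2  55.8 114.3] loc [  7.2 -44.2 -20.7] F [-4.1 -0.1 16.8] Floc [ 3.4  0.2 17. ] w 0.4
[-0.0480411  -0.34121648  0.00530263]
```

```bash
python3 - <<'E'
from h import *
d=np.load('w2.npy',allow_pickle=True).item();c=cam('wrist',{'tool_pos':d['p'],'eef_rot':d['r']})
for z in(0,20,150): print(z,onz(c,[(516,115),(498,245)],z).round(0).tolist())
t=cam('top')
for z in(0,50,150,200): print(z,onz(t,[(367,139),(462,136)],z).round(0).tolist())
s=cam('scene')
for z in(0,10): print(z,onz(s,[(397,222),(487,243)],z).round(0).tolist())
b=cv2.imread('pics/top0.png');cv2.imwrite('pics/t_cab.png',cv2.resize(b[40:220,340:500],None,fx=4.5,fy=3.3))
b=cv2.imread('pics/scene0.png');cv2.imwrite('pics/s_cab.png',cv2.resize(b[120:300,380:540],None,fx=4.5,fy=3.3))
E
```

```text
0 [[710.0, -190.0, 0.0], [714.0, -333.0, 0.0]]
20 [[695.0, -191.0, 20.0], [699.0, -325.0, 20.0]]
150 [[596.0, -198.0, 150.0], [599.0, -276.0, 150.0]]
0 [[711.0, -198.0, 0.0], [719.0, -459.0, 0.0]]
50 [[695.0, -190.0, 50.0], [703.0, -441.0, 50.0]]
150 [[663.0, -174.0, 150.0], [670.0, -405.0, 150.0]]
200 [[647.0, -165.0, 200.0], [654.0, -388.0, 200.0]]
0 [[727.0, -201.0, 0.0], [766.0, -433.0, 0.0]]
10 [[716.0, -203.0, 10.0], [755.0, -433.0, 10.0]]
```

View pics/t_cab.png

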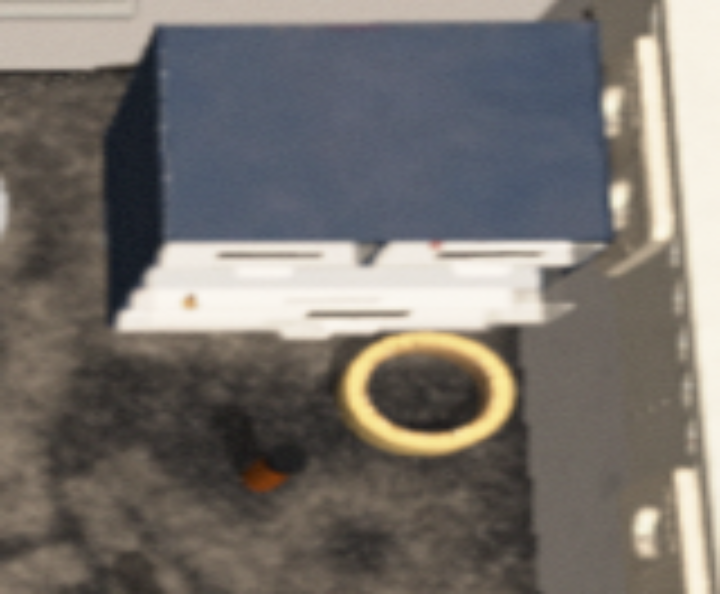

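View pics/s_cab.png

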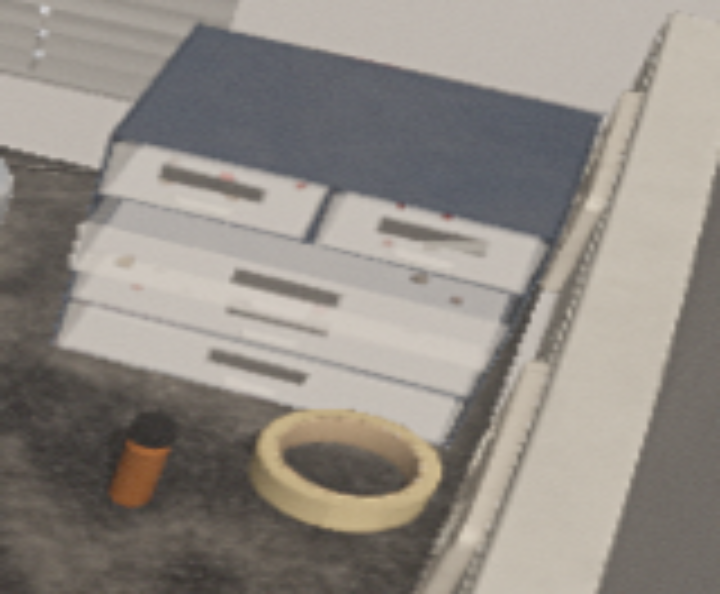

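Vial a is home at cap depth of about 21 mm. Retracting and going to vial b.

drive_tool:
  series:
    - [[-1.75, -0.1, 3.8, 0, 0, 0, 0], [-1.7, -0.1, 3.6, 0, 0, 0, 0.3], [0, -5, 1.5, 0, 0.05, 0, 0.6], [0, -6, 0, 0, 0.08, 0, 0.6], [0, -6, 0, 0, 0.08, -0.01, 0.6]]

```text
time: 14.02
tool_pos: [572.8, -117.8, 196.8]
eef_rot: [[0.973, 0.222, -0.056], [0.051, 0.027, 0.998], [0.223, -0.975, 0.015]]
wrist_force: [1.3, 0.5, 0.2]
gripper_width: 34.9
```

```bash
python3 -c "
from h import *
st();plan((581,-277.5,150),toolR(0,0))
"
```

```text
t 14.03 pos [ 572.8 -117.8  196.8] loc [  -4.2 -214.8   75.6] F [1.3 0.5 0.2] Floc [ 1.3  0.4 -0.4] w 34.9
n 3 need 2.69 row [ 0.275 -5.323 -1.56 ] [-0.0069  0.0748 -0.0179]
```

drive_tool:
  series:
    - [[0.3, -5.3, -1.0, -0.007, 0.075, -0.018, 0.6], [0.3, -5.3, -1.2, -0.007, 0.075, -0.018, 0.6], [0.2, -5.3, -1.3, -0.007, 0.075, -0.018, 0.6], [0, 0, -1, 0, 0, 0, 0.6], [0, 0, 0, 0, 0, 0, 0.6]]

```text
time: 14.65
tool_pos: [579.7, -274.3, 149.5]
eef_rot: [[1.0, -0.002, 0.0], [-0.0, 0.002, 1.0], [-0.002, -1.0, 0.002]]
wrist_force: [-0.1, -0.0, -0.3]
gripper_width: 57.3
```

```bash
python3 -c "
from look import *
look('w5',[(581,-277.5)]);plan((581,-277.5,50),toolR(0,0),n=3)
"
```

```text
t 14.7 pos [ 580.2 -274.   150.9] loc [ -26.4 -371.1   35.4] F [-0.4 -0.2  0.7] Floc [-0.1 -0.1  0.8] w 57.0
[[1.0, -0.002, 0.0], [-0.0, 0.002, 1.0], [-0.002, -1.0, 0.002]]
n 3 need 1.63 row [ 0.028 -0.117 -3.363] [-0.0003 -0.     -0.0001]
```

View pics/w5o.png

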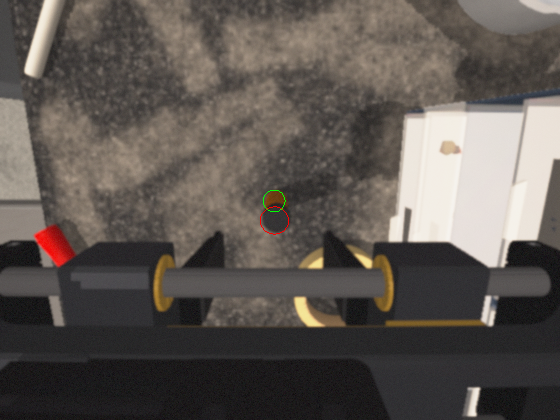

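Vial b matches the overlay, with its cap at (274,220). Descending.

drive_tool:
  series:
    - [[0, -0.2, -3.5, 0, 0, 0, 0.6], [0, -0.1, -3.4, 0, 0, 0, 0.6], [0, 0, -3.2, 0, 0, 0, 0.6], [0, 0, 0, 0, 0, 0, 0.6]]

```text
time: 15.2
tool_pos: [578.8, -275.7, 49.3]
eef_rot: [[1.0, -0.002, -0.001], [0.001, 0.002, 1.0], [-0.002, -1.0, 0.002]]
wrist_force: [0.0, -0.3, 0.2]
gripper_width: 56.9
```

```bash
python3 -c "
from h import *
st();plan((581,-277.5,50),toolR(0,0),n=1)
"
```

```text
t 15.2 pos [ 578.8 -275.7   49.3] loc [ -70.6 -372.7  -56.1] F [ 0.  -0.3  0.2] Floc [ 0.1 -0.3  0.2] w 56.9
n 1 need 0.05 row [ 0.215 -0.183  0.069] [-0.0019 -0.0024 -0.0014]
```

drive_tool:
  series:
    - [[0.15, -0.1, 0, 0, 0, 0, 0.4], [0, 0, 0, 0, 0, 0, 0.1], [0, 0, 0, 0, 0, 0, 0.1], [0, 0, 0, 0, 0, 0, 0.1], [0, 0, 0, 0, 0, 0, 0.1]]

```text
time: 15.82
tool_pos: [582.6, -279.4, 52.4]
eef_rot: [[1.0, 0.003, 0.0], [-0.0, -0.001, 1.0], [0.003, -1.0, -0.001]]
wrist_force: [-0.4, 1.3, 1.9]
gripper_width: 22.3
```

drive_tool:
  series:
    - [[0, 0, 1, 0, 0, 0, 0], [0, 0, 3, 0, 0, 0, 0], [0, 0, 5, 0, 0, 0, 0], [0, 0, 5, 0, 0, 0, 0], [0, 0, 0, 0, 0, 0, 0]]

```text
time: 16.45
tool_pos: [585.0, -280.8, 198.7]
eef_rot: [[1.0, 0.011, 0.0], [-0.0, -0.006, 1.0], [0.011, -1.0, -0.006]]
wrist_force: [0.5, -0.4, -0.2]
gripper_width: 22.3
```

```bash
python3 -c "
from look import *
look('w6')
im=cv2.imread('pics/w6.png');cv2.imwrite('pics/w6c.png',cv2.resize(im[195:275,230:320],None,fx=8,fy=7,interpolation=cv2.INTER_CUBIC))
plan(blk((0,-88,100)),toolR())
"
```

```text
t 16.5 pos [ 583.5 -280.   195.2] loc [  -5.  -377.3   74.2] F [ 0.   0.2 -1.4] Floc [-0.5  0.2 -1.3] w 22.5
[[1.0, 0.011, 0.0], [-0.0, -0.006, 1.0], [0.011, -1.0, -0.006]]
n 5 need 4.69 row [-0.516  5.764  0.509] [ 0.0036 -0.0859  0.0134]
```

View pics/w6c.png

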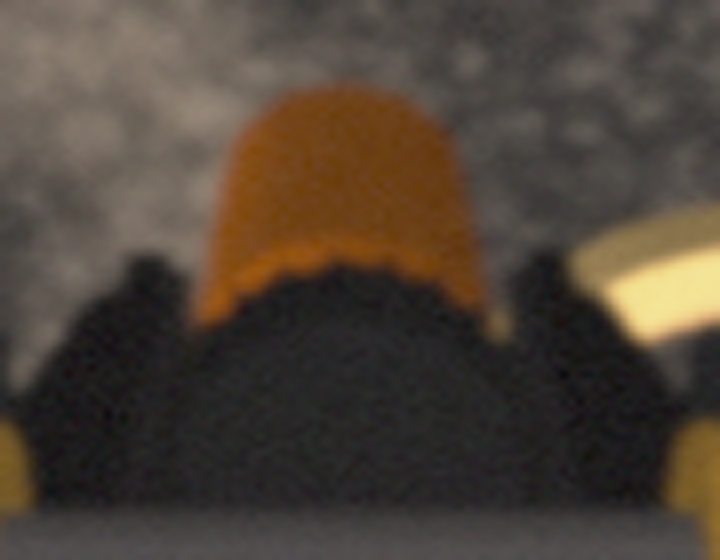

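drive_tool:
  series:
    - [[-0.8, 5.6, 2, 0.004, -0.086, 0.013, 0], [-0.8, 5.6, 0.5, 0.004, -0.086, 0.013, 0], [-0.5, 5.8, 0, 0.004, -0.086, 0.013, 0], [-0.3, 5.8, 0, 0.004, -0.086, 0.013, 0], [-0.2, 5.8, 0, 0.004, -0.086, 0.013, 0]]

```text
time: 17.12
tool_pos: [554.8, 8.4, 214.6]
eef_rot: [[0.906, 0.418, -0.066], [0.058, 0.033, 0.998], [0.419, -0.908, 0.006]]
wrist_force: [-0.2, 0.9, -1.2]
gripper_width: 22.4
```

drive_tool:
  series:
    - [[0, 0, 0, 0, 0, 0, 0], [0, 0, 0, 0, 0, 0, 0]]

```text
time: 17.38
tool_pos: [555.7, 6.7, 215.5]
eef_rot: [[0.907, 0.416, -0.067], [0.059, 0.032, 0.998], [0.417, -0.909, 0.005]]
wrist_force: [-0.3, -0.3, -0.2]
gripper_width: 22.2
```

```bash
python3 -c "
from h import *
st();plan(blk((0,-89.5,62)),toolR())
"
```

```text
t 17.38 pos [555.7   6.7 215.5] loc [ -4.1 -89.4  96.2] F [-0.3 -0.3 -0.2] Floc [-0.3 -0.3 -0.1] w 22.2
n 1 need 0.56 row [ 1.812  0.112 -2.927] [-0.0043 -0.0066  0.    ]
```

drive_tool:
  series:
    - [[1.8, 0.1, -2.9, -0.004, -0.0065, 0, 0], [0.65, 0.04, -1.35, 0, 0, 0, 0], [0.65, 0.04, -1.35, 0, 0, 0, 0], [0, 0, 0, 0, 0, 0, 0]]

```text
time: 17.88
tool_pos: [586.7, 8.1, 158.7]
eef_rot: [[0.905, 0.42, -0.066], [0.059, 0.029, 0.998], [0.421, -0.907, 0.001]]
wrist_force: [-0.2, -1.0, -1.8]
gripper_width: 22.5
```

```bash
python3 -c "
from h import *
st();plan(blk((0,-89.5,0)),toolR(),n=2)
"
```

```text
t 17.88 pos [586.7   8.1 158.7] loc [ -0.  -90.1  31.7] F [-0.2 -1.  -1.8] Floc [-1.  -1.  -1.5] w 22.5
n 2 need 0.51 row [ 0.666  0.076 -1.436] [-0.0005 -0.0007  0.0007]
```

drive_tool:
  series:
    - [[0.67, 0.07, -1.43, 0, 0, 0, 0], [0.67, 0.07, -1.43, 0, 0, 0, 0], [0, 0, 0, 0, 0, 0, 0]]

```text
time: 18.25
tool_pos: [599.8, 10.3, 129.7]
eef_rot: [[0.905, 0.42, -0.067], [0.06, 0.029, 0.998], [0.421, -0.907, 0.001]]
wrist_force: [-0.9, 0.4, -1.4]
gripper_width: 22.2
```

```bash
python3 -c "
from h import *
st();plan(blk((0,-89.5,-20)),toolR(),n=2)
"
```

```text
t 18.25 pos [599.8  10.3 129.7] loc [ -0.3 -88.8  -0.2] F [-0.9  0.4 -1.4] Floc [-1.4  0.4 -0.9] w 22.2
n 2 need 0.32 row [ 0.433 -0.006 -0.892] [-0.0005 -0.0008  0.0001]
```

drive_tool:
  series:
    - [[0.43, 0, -0.9, 0, 0, 0, 0], [0.43, 0, -0.9, 0, 0, 0, 0], [0, 0, 0, 0, 0, 0, 0]]

```text
time: 18.62
tool_pos: [608.9, 10.1, 112.8]
eef_rot: [[0.904, 0.422, -0.067], [0.06, 0.029, 0.998], [0.423, -0.906, 0.001]]
wrist_force: [-0.6, -0.0, -1.7]
gripper_width: 22.1
```

```bash
python3 -c "
from h import *
st();plan(blk((0,-89.5,-42)),toolR(),n=3)
"
```

```text
t 18.62 pos [608.9  10.1 112.8] loc [  0.8 -89.6 -19.4] F [-0.6 -0.  -1.7] Floc [-1.3  0.  -1.3] w 22.1
n 3 need 0.36 row [ 0.293  0.023 -0.694] [-0.0003  0.0002  0.0002]
```

drive_tool:
  series:
    - [[0.3, 0.02, -0.7, 0, 0, 0, 0], [0.3, 0.02, -0.7, 0, 0, 0, 0], [0.3, 0.02, -0.65, 0, 0, 0, 0], [0, 0, 0, 0, 0, 0, 0]]

```text
time: 19.12
tool_pos: [618.3, 10.6, 92.7]
eef_rot: [[0.904, 0.423, -0.067], [0.06, 0.029, 0.998], [0.424, -0.906, 0.001]]
wrist_force: [1.1, -0.4, -1.0]
gripper_width: 21.9
```

```bash
python3 -c "
from h import *
st();plan(blk((0,-89.5,-47)),toolR(),n=2)
"
```

```text
t 19.12 pos [618.3  10.6  92.7] loc [  0.8 -89.7 -41.5] F [ 1.1 -0.4 -1. ] Floc [ 0.6 -0.5 -1.3] w 21.9
n 2 need 0.09 row [ 0.077  0.015 -0.267] [-0.0004  0.0008  0.0003]
```

drive_tool:
  series:
    - [[0.12, 0.02, -0.3, 0, 0, 0, 0], [0.12, 0, -0.3, 0, 0, 0, 0], [0, 0, 0, 0, 0, 0, 0]]

```text
time: 19.5
tool_pos: [620.2, 10.9, 90.4]
eef_rot: [[0.904, 0.422, -0.068], [0.061, 0.029, 0.998], [0.423, -0.906, 0.0]]
wrist_force: [-23.4, -0.8, 22.3]
gripper_width: 22.5
```

```bash
python3 -c "
from h import *
st()
"
```

```text
t 19.5 pos [620.2  10.9  90.4] loc [  1.6 -89.6 -44.4] F [-23.4  -0.8  22.3] Floc [-11.8   0.8  30.1] w 22.5
```

Floor reached at 30 N. Releasing, withdrawing, and then checking the cap depth with the closed fingers as before.

drive_tool:
  series:
    - [[-0.05, 0, 0.1, 0, 0, 0, 0.45], [0, 0, 0, 0, 0, 0, 0.45], [0, 0, 0, 0, 0, 0, 0.45], [-0.85, -0.06, 1.8, 0, 0, 0, 0.45], [-0.85, -0.06, 1.8, 0, 0, 0, 0.45]]

```text
time: 20.12
tool_pos: [602.5, 9.7, 123.8]
eef_rot: [[0.904, 0.422, -0.067], [0.06, 0.029, 0.998], [0.423, -0.906, 0.001]]
wrist_force: [0.4, 0.0, 0.0]
gripper_width: 42.6
```

drive_tool:
  series:
    - [[-0.8, 0.1, 1.9, 0, 0, 0, 0.2], [0, 0, 0, 0, 0, 0, 0], [0, 0, 0, 0, 0, 0, 0], [0, 0, 0, 0, 0, 0, 0], [0, 0, 0, 0, 0, 0, 0]]

```text
time: 20.75
tool_pos: [594.8, 10.6, 142.5]
eef_rot: [[0.904, 0.422, -0.067], [0.06, 0.029, 0.998], [0.423, -0.906, 0.001]]
wrist_force: [-0.7, -0.2, -0.0]
gripper_width: 1.8
```

```bash
python3 -c "
from h import *
st();plan(blk((0,-88,-23)),toolR(),n=3)
"
```

```text
t 20.75 pos [594.8  10.6 142.5] loc [  0.7 -88.1  13.5] F [-0.7 -0.2 -0. ] Floc [-0.7 -0.1  0.3] w 1.8
n 3 need 0.59 row [ 0.493  0.037 -1.111] [-0.0003  0.0002  0.0002]
```

drive_tool:
  series:
    - [[0.5, 0.04, -1.1, 0, 0, 0, 0], [0.5, 0.04, -1.1, 0, 0, 0, 0], [0.45, 0.03, -1.0, 0, 0, 0, 0], [0, 0, 0, 0, 0, 0, 0], [0, 0, 0, 0, 0, 0, 0]]

```text
time: 21.38
tool_pos: [612.0, 11.6, 113.7]
eef_rot: [[0.901, 0.428, -0.066], [0.06, 0.028, 0.998], [0.429, -0.903, -0.0]]
wrist_force: [-0.6, 0.6, 7.3]
gripper_width: 0.5
```

```bash
python3 -c "
from h import *
st();plan(blk((0,-88,-23)),toolR(),n=1)
"
```

```text
t 21.38 pos [612.   11.6 113.7] loc [  4.  -88.4 -19.9] F [-0.6  0.6  7.3] Floc [2.6 0.6 6.9] w 0.5
n 1 need 0.08 row [-0.235  0.02  -0.455] [-0.0003  0.0072  0.0008]
```

drive_tool:
  series:
    - [[-0.1, 0, -0.4, 0, 0.005, 0, 0], [0, 0, 0, 0, 0, 0, 0], [0, 0, 0, 0, 0, 0, 0]]

```text
time: 21.75
tool_pos: [613.5, 11.3, 113.8]
eef_rot: [[0.9, 0.43, -0.066], [0.06, 0.028, 0.998], [0.431, -0.902, -0.001]]
wrist_force: [-4.4, 0.4, 17.9]
gripper_width: 0.8
```

```bash
python3 -c "
from h import *
st();plan(blk((0,-88,15)),toolR(),n=1)
"
```

```text
t 21.75 pos [613.5  11.3 113.8] loc [  5.5 -88.7 -20.4] F [-4.4  0.4 17.9] Floc [ 3.7  0.6 18.1] w 0.8
n 1 need 0.58 row [-1.994 -0.067  2.977] [0.0001 0.0092 0.001 ]
```

drive_tool:
  series:
    - [[-1.9, -0.1, 3.2, 0, 0.009, 0, 0], [-2, 0, 4.3, 0, 0, 0, 0], [-2, 0, 4.3, 0, 0, 0, 0], [-2, -3, 4, 0, 0, 0, 0], [0, 0, 0, 0, 0, 0, 0]]

```text
time: 22.38
tool_pos: [530.9, -20.7, 269.9]
eef_rot: [[0.906, 0.418, -0.065], [0.059, 0.026, 0.998], [0.418, -0.908, -0.001]]
wrist_force: [1.2, 0.0, -0.4]
gripper_width: 0.3
```

```bash
python3 -c "
from look import *
look('w7')
for n in('scene','top'):
    im=vision.read_camera(n);cv2.imwrite(f'pics/{n}7.png',im[:,:,::-1])
"
```

```text
t 22.43 pos [530.1 -20.  266.9] loc [  -7.1 -114.4  154.4] F [-0.5 -0.3 -0. ] Floc [-0.5 -0.2  0.2] w 0.3
[[0.906, 0.418, -0.065], [0.059, 0.026, 0.998], [0.418, -0.908, -0.001]]
```

View pics/w7.png

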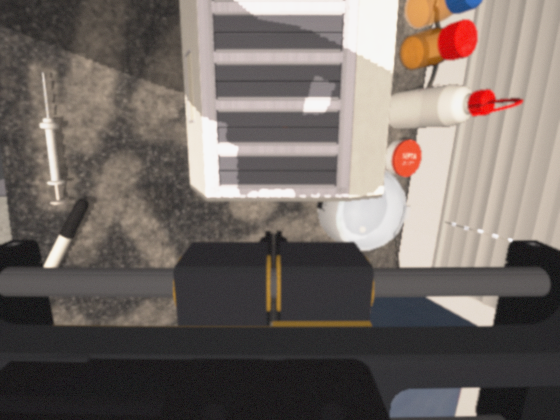

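View pics/scene7.png

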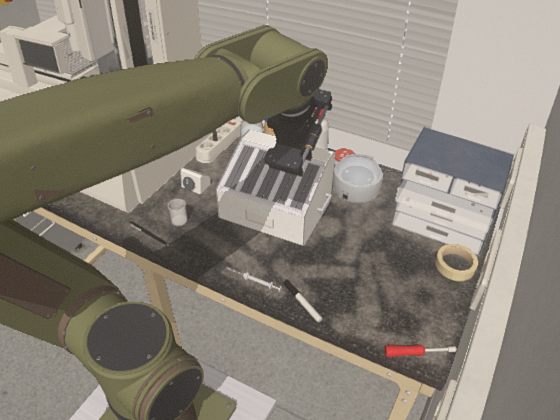

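View pics/top7.png

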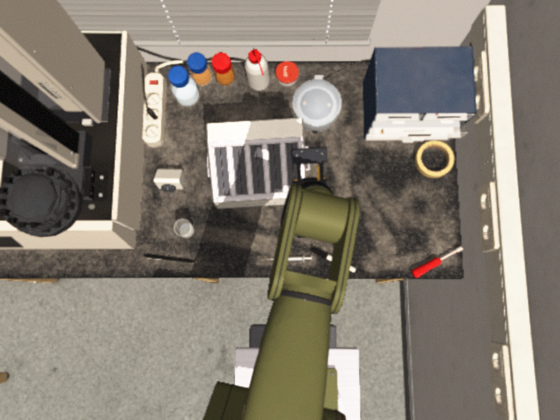

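The views show the shutters shut, no vial left on the bench, and the beaker (183,228), timer (168,180) and marker (scene 303,300) at their starting pixels. The arm is clear, so I'm handing in.

```bash
python3 -c "
from plant import ticket
print(ticket.sign_off())"
```

```text
the job is handed in; nothing more can be done
None
```

Both amber vials are in the store, and I handed the job in at about 22.5 s of the 72 s allowed. No verdict was reported.

- **Finding the cells:** With closed fingers I felt cell 3 as full, with a hard stop about 25 mm below the face. Cells 1 and 2 were empty, with no resistance about 30 mm in. That accounted for both empty cells, so I did not probe cells 4 and 5.
- **Placing the vials:** Vial a went into cell 2 and vial b into cell 1. I pushed each down until it stopped at about 29–30 N, then let go.
- **Depth check:** Pressing on each cap with closed fingers afterwards met a firm stop at a reading of 20.4–20.7 mm below the face. That puts the vial centres at about 58–59 mm, inside the 55–63 mm range. It reads 1–1.5 mm short of the nominal 22 mm, roughly the scatter of the pose readings. During this check the fingertips drifted 5–7 mm up the slope. I did not measure the vials' own position up the slope or their tilt.
- **Final pictures:** Both vials were gone from the bench and the shutters were shut, though the gripper partly hid the store in two of the views. The beaker, timer and marker had not visibly moved, and the arm was clear of everything.

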